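# Change over the handheld instruments on an electronics bench

## Task

Change the three handheld instruments over for the next job: the component tester, now in the carrying case, goes on the sloped stand, screen end uppermost, square and resting against the bottom lip; the pocket oscilloscope, now on the stand, goes on the flat charging pad, and the multimeter, now on the pad, goes in the case, both face up, lengthwise and in the middle. Each place takes only one instrument, so park one on the free blue mat on the way. Set them all down gently, and do not shift the hard drive or the trainer board.

Things in the scene. Friction and masses are not known exactly. Their poses are not given: they have to be found in the camera images.
- tester: Component tester, black box 88 x 58 x 25 mm; grey face with a small light screen at one end, a white lever socket (to 33 mm high) in the middle, a round white button. Origin: centre of its underside. x: along its length to the screen end; y: across the 58 mm width (grip here); z: out of its face. About 130 g. At the start it lies face up on the case's foam.
- tester_screen (a point): Centre of the tester's screen, 23 mm from the tester's origin along its x and 27 mm along its z.
- scope: Pocket oscilloscope, flat grey box 106 x 54 x 18 mm; large dark screen with grid and trace, buttons at the other end, a steel connector 13 mm out of the screen end. Origin: centre of its underside. x: along its length to the connector; y: across the 54 mm width (grip here); z: out of its face. About 140 g. Starts on the stand against the lip, connector end up.
- meter: Digital multimeter, black box 128 x 60 x 30 mm; grey face with a display at one end, a round dial (to 40 mm high) in the middle, three jacks at the other end. Origin: centre of its underside. x: along its length to the display; y: across the 60 mm width (grip here); z: out of its face. About 220 g. Starts face up on the charging pad.
- stand: Fixed sloped stand of dark sheet, 110 mm wide, no side walls. Origin under its middle on the table, z up. Its slippery plate rises 25 deg along x for 152 mm from a 12 mm lip at the low end (inner corner x -68, z 16) to z 77. A thing of length L against the lip has its underside centre at x=-68+0.453L, z=16+0.211L, its x up the plate (tester: x -28, z 34.6). Things let go on it slide to the lip.
- pad: Fixed flat charging pad: grey slab 150 x 96 x 10 mm with a thin ring drawn in the middle of its top and a small plug at one short end. Origin: centre of its underside; x along its length, y across, z up; its flat top is 10 mm above the table.
- case: Fixed lower half of a yellow plastic carrying case, open at the top: 196 x 172 mm outside, 32 mm high, walls 6 mm thick (inside 184 x 160), flat grey foam floor 10 mm above the table; a handle sticks out 33 mm at one 172 mm side. Origin: centre of its underside; x along its length to the handle, y across, z up.
- mat: Fixed thin blue mat 180 x 130 x 3 mm, free at the start: the spot for parking an instrument. Origin: centre of its underside; x along its length, z up.
- drive: Bystander: 3.5 inch hard drive 147 x 102 x 26 mm lying flat on the far side of the work. Origin: centre of its underside. To be left where it is.
- trainer: Bystander: blue microcontroller trainer board in a yellow frame 170 x 210 mm, 26 mm high, lying flat on the far side of the work. Origin: centre of its underside. To be left where it is.
Not all that is in view belongs to the job. What is shaped like the scope but green or yellow is not meant. Leave any orange look-alike of the pad alone.

How it is judged:
By the outcome, as a careful person would: the job done as asked, in the order asked, and still so for the second after the job is handed in, with the robot touching nothing.
It also fails if it takes over 109 s, if anything falls off the work surface, if the arm or the gripper's body presses on something with over 40 N, if the wrist force passes 120 N, or if a joint passes its speed limit or range.

## Robot

A 6-joint arm with a two-finger parallel gripper is mounted at the origin on the work surface. World frame = base frame: x ahead of the robot, y to its left, z up, the work surface at z = 0. Lengths are in m, angles in degrees, forces in N, time in s.
With the tool pointing down it reaches from about 0.4 to 0.825 m from the base axis. Payload 7 kg.
Tool frame: the origin (TCP) lies midway between the tips of the shut fingers; the grasp point (between the pads) lies 19 mm behind it (r.grip_point_offset is the z of the grasp point in the tool frame, in m); z points along the fingers, y is the line along which they close (so a half turn about z gives the same grasp; the last joint's range is limited). The gripper opens to 88 mm and grips with 3 to 60 N. Pads are 19 mm wide; open, the fingers measure 130 mm over their backs; the gripper's body (78 mm by 193 mm) begins 47 mm behind the grasp point.
Start: joints at [79.704, 20.546, 0.682, 0, -70.136, -16.507], TCP at [0.304, 0.602, 0.227] pointing down, gripper open.
Joint ranges: [-176.03, 176.03], [-82.01, 121.73], [-58.28, 71.71], [-173.87, 95.51], [-174.79, -0.11], [-173.66, 173.66]. Speed limits (degrees/s): [136.94, 136.94, 172.46, 180, 180, 180].

## Interface

Orientations are given as [roll, pitch, yaw] about the fixed x, y, z axes, in that order (R = Rz(yaw) Ry(pitch) Rx(roll)).
In Python, from plant import r, viewer, recognise, outline_of, pinpoint gives the robot as it stands.
- The arm moves only by the tool move_arm, never from a script. Its argument "targets" is a list of rows, each a list of 2 entries, a list of its own where there are three numbers: the shift along the tool's x, y, z in cm, then the turn, a rotation vector about the tool's x, y, z in rad. A call has 1 to 5 rows; each row is the pose to reach, as a shift and turn from the pose commanded when the call began, along the tool's axes at that moment; what a row does not reach only later rows make up. A row lasts 1/8 s, in which the tool goes at most 62.5 mm and 10.7 degrees, less where a joint would pass 70% of its speed; a pose out of reach is approached as far as the arm can. A call with a gripper value outside its range is refused whole. "jaw" is the finger opening in cm, from 0 to 8.76, set as the call begins (left out, the last holds). The fingers move at their own pace and stop on an object; "squeeze" is the grip in N (left out, the last holds). Time passes only in rows, so rows that repeat a pose let the fingers close. It gives the time, the measured TCP pose, the force, the opening and the grip force at its end, in the units of the state.
- r.get_state(): the state, without advancing time (a new reading comes with each control period).
- viewer.capture(name): name is "side" or "top"; returns a dict with "image" (480x640x3 uint8, blue, green, red), "intrinsics" (3x3 intrinsics, pixels), "D" ([k1, k2, p1, p2, k3] as OpenCV has them; the pictures are not rectified), "camera_from_world" (4x4, takes a point from world to camera coordinates). Camera axes: x right, y up, looking along -z (the intrinsics and any distortion apply to the point x, -y, -z); pixel columns grow to the right and rows downward; lengths in m; the calibration is good to about 2 mm. A picture is of the moment at which its call begins. There is no depth.
- r.close_job(): hands the job in; it is judged then, once.
Trained networks look in the newest picture that a camera, given by its name, has taken for a name from the list of things; names that differ only in an ending like _2 or _b are one class to them, and where a whole thing is asked for, a point or a joint stands for the part that bears it (a point fixed in the world has none). Each returns a list of dicts, best first, with "score" (0 to 1); they miss things now and then, are a little off and sometimes report something else, mostly with a low value. They report only what shows in the picture. A call takes as long as a camera call. They do not tell look-alikes from the thing itself.
- recognise(label, camera): "box" ([left, top, right, bottom] in pixels, round what is visible of it).
- outline_of(label, camera): "mask" (480x640 bool, what is visible of it) and "box" ([left, top, right, bottom] in pixels, round what is visible of it).
- pinpoint(label, camera): "location" ([row, column] in pixels: a listed point, or the origin of a listed thing).
The state is a dict: "time_s": time; "joints": joint angles; "qd": joint speeds; "joint_torque": joint torques, N m; "tcp_pos": TCP position; "eef_rot": TCP orientation; "contact_force": force on the tool from outside, world axes, zero at the start; "moment": the same for the moment, N m; "gripper_width": finger opening in m; "gripper_force": force on a finger pad.
Only numpy, scipy, OpenCV 4.12 (cv2) and the standard library are available. Lean on these libraries where they do the work, as an engineer would, in place of code of your own. Each camera call takes 0.05 s, during which the arm holds its last target. There are 200 camera calls.

## Working session

There is one attempt and no reset: what is moved stays moved. The work goes in short steps, Python scripts to look and compute and a tool call to move; the robot and the scene stay as the last step left them, time stands still between calls to the robot, and variables do not carry over. Pictures are saved under pics/ and viewed, at most 14 in all, crops included, and the job is handed in when it is done.

Besides the shell and the picture viewer there is one more tool, called after "Request:" as a command line: name --argument value ..., lists and objects as JSON in quotes. move_arm: Moves the arm, as the interface text tells. Its arguments: {"type":"object","properties":{"targets":{"type":"array","items":{"type":"array"}},"jaw":{"type":"number"},"squeeze":{"type":"number"}},"required":["targets"]}

```bash
ls; mkdir -p pics; python3 - <<'E'
from plant import r, viewer, recognise, outline_of, pinpoint
import cv2
for c in ("side","top"):
    d=viewer.capture(c); cv2.imwrite(f"pics/{c}0.png",d["image"])
    print(c,d["intrinsics"],d["D"],d["camera_from_world"])
    for l in ["tester","tester_screen","scope","meter","stand","pad","case","mat","drive","trainer"]:
        print(l,[(round(x["score"],2),[round(float(v)) for v in x["location"]]) for x in pinpoint(l,c)][:4])
s=r.get_state();print({k:s[k] for k in("time_s","tcp_pos","eef_rot","gripper_width")},r.grip_point_offset)
E
```

```text
pics
side [[440.95241279   0.         316.68851528]
 [  0.         440.95241279 240.87406862]
 [  0.           0.           1.        ]] [-0.10218657  0.          0.          0.          0.        ] [[ 8.47066139e-01 -5.31486979e-01  7.39937831e-04 -4.99180405e-01]
 [ 3.91102836e-01  6.24268087e-01  6.76260251e-01 -2.02266062e-01]
 [-3.59885437e-01 -5.72547768e-01  7.36662423e-01 -9.57918018e-01]
 [ 0.00000000e+00  0.00000000e+00  0.00000000e+00  1.00000000e+00]]
tester [(0.68, [265, 322])]
tester_screen [(0.9, [249, 322])]
scope [(0.76, [349, 346]), (0.72, [443, 380]), (0.56, [315, 426]), (0.47, [355, 357])]
meter [(0.76, [201, 287])]
stand [(0.84, [354, 357])]
pad [(0.96, [207, 285]), (0.66, [230, 174]), (0.47, [201, 285])]
case [(0.87, [266, 317])]
mat [(0.4, [246, 325])]
drive [(0.89, [186, 354])]
trainer [(0.84, [230, 407])]
top [[519.18246276   0.         328.87104891]
 [  0.         519.18246276 245.56195802]
 [  0.           0.           1.        ]] [0.00051335 0.         0.         0.         0.        ] [[ 0.02987912 -0.99944594 -0.01466442 -0.08312715]
 [ 0.99252767  0.02792948  0.11878033 -0.52453059]
 [-0.11830495 -0.01810389  0.99281226 -1.45617059]
 [ 0.          0.          0.          1.        ]]
tester [(0.83, [246, 338])]
tester_screen [(0.88, [238, 341])]
scope [(0.74, [294, 488]), (0.69, [209, 428]), (0.66, [275, 423])]
meter [(0.86, [230, 265])]
stand [(0.62, [271, 425]), (0.24, [246, 339])]
pad [(0.76, [233, 261]), (0.63, [334, 229])]
case [(0.81, [247, 341])]
mat [(0.62, [251, 185])]
drive [(0.97, [160, 272])]
trainer [(0.77, [162, 350])]
{'time_s': 1.1, 'tcp_pos': array([0.30438852, 0.6024306 , 0.22657231]), 'eef_rot': array([ 1.79999171e+02,  5.94084163e-04, -2.68056032e+01]), 'gripper_width': 0.08783785734581033} -0.0188
```

View pics/top0.png

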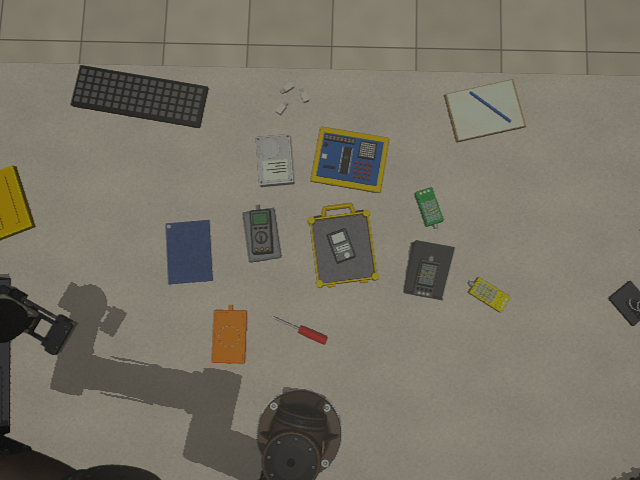

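View pics/side0.png

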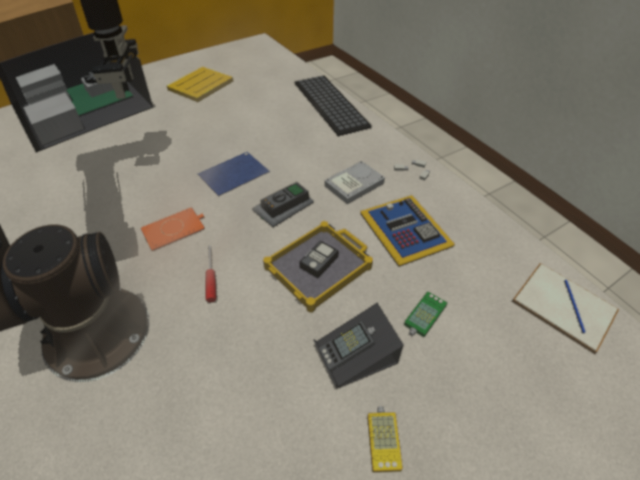

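The top view shows:
- Case at (342,246) with the tester in it, its screen end at (338,236).
- Grey pad with the meter at (262,233); mat at (189,251).
- Drive at (275,160); trainer at (350,160).

What could be mistaken:
- **Scope:** grey on the stand at (428,270), green at (428,207), yellow at (489,294). I take the grey one on the stand.
- **Pad:** grey at (262,233), orange at (230,335). I take the grey one under the meter.

Next I fit poses to the network masks and check the fits in a close crop.

```bash
cat > h.py <<'E'
from plant import r, viewer, recognise, outline_of, pinpoint
import cv2, numpy as np
from scipy.optimize import minimize
from scipy.spatial.transform import Rotation as Ro
def shot(c,save=None):
    d=viewer.capture(c)
    if save: cv2.imwrite(f"pics/{save}.png",d["image"])
    return d
def proj(d,P):
    M=np.array(d["camera_from_world"]); p=np.atleast_2d(P)@M[:3,:3].T+M[:3,3]
    p=p*[1,-1,-1]
    return cv2.projectPoints(p,np.zeros(3),np.zeros(3),np.array(d["intrinsics"]),np.array(d["D"]))[0][:,0]
def ray_z(d,row,col,z):
    u=cv2.undistortPoints(np.array([[[col,row]]],float),np.array(d["intrinsics"]),np.array(d["D"]))[0,0]
    M=np.array(d["camera_from_world"]); Rt=M[:3,:3].T; o=-Rt@M[:3,3]
    v=Rt@np.array([u[0],-u[1],-1]); return o+v*(z-o[2])/v[2]
def box(x0,x1,y0,y1,z0,z1): return np.array([[x,y,z] for x in(x0,x1) for y in(y0,y1) for z in(z0,z1)])/1000
def cb(l,w,h): return box(-l/2,l/2,-w/2,w/2,0,h)
S=np.deg2rad(25)
dial=np.array([[20*np.cos(a),20*np.sin(a),40] for a in np.linspace(0,6.28,12)])/1000
st=np.array([[x,y,z] for y in(-55,55) for x,z in((-71,0),(-71,27),(-68,16),(66,77),(66,0))])/1000
MODEL={"tester":[cb(88,58,25)],"scope":[cb(106,54,18),box(53,66,-5,5,5,13)],"meter":[cb(128,60,30),dial],
 "stand":[st[[0,1,2,5,6,7]],st[[2,3,4,7,8,9,0,5]]],"pad":[cb(150,96,10)],"case":[cb(196,172,32)],"mat":[cb(180,130,3)],
 "drive":[cb(147,102,26)],"trainer":[cb(170,210,26)]}
def place(P,q,z,tilt=0):   # q=x,y,yaw(deg)
    return P@Ro.from_euler("ZY",[q[2],-tilt],degrees=True).as_matrix().T+[q[0],q[1],z]
def render(d,hulls,sc=4):
    m=np.zeros((480*sc//2,640*sc//2),np.uint8) if 0 else np.zeros((480,640),np.uint8)
    for P in hulls:
        h=cv2.convexHull(np.round(proj(d,P)*16).astype(np.int32))
        cv2.fillConvexPoly(m,h,255,cv2.LINE_AA,4)
    return m.astype(np.float32)/255
def getmask(name,c,near):
    L=outline_of(name,c); 
    b=lambda x:np.array([(x["box"][0]+x["box"][2])/2,(x["box"][1]+x["box"][3])/2])
    L=[x for x in L if np.linalg.norm(b(x)-near)<30]
    return L[0]["mask"].astype(np.float32) if L else None
def fit(name,views,q0,z,tilt=0,ign=()):
    """views: [(d,mask,ignore mask)]"""
    B=lambda m:cv2.GaussianBlur(m,(0,0),1.5)
    def f(q):
        e=0
        for d,m,ig in views:
            D=(B(render(d,[place(P,q,z,tilt) for P in MODEL[name]]))-B(m))**2
            if ig is not None: D=D*(1-ig)
            e+=D.sum()/m.sum()
        return e
    best=None
    for dy in(-8,0,8):
        q=np.array(q0)+[0,0,dy]
        s=minimize(f,q,method="Nelder-Mead",options=dict(initial_simplex=[q,q+[.012,0,0],q+[0,.012,0],q+[0,0,6]],xatol=1e-4,fatol=1e-5,maxiter=150))
        if best is None or s.fun<best.fun: best=s
    return best.x,best.fun
def wire(d,img,name,q,z,tilt,s,ox,oy):
    for P in MODEL[name]:
        h=cv2.convexHull(((proj(d,place(P,q,z,tilt))-[ox,oy])*s).astype(np.float32))
        cv2.polylines(img,[h.astype(np.int32)],True,(0,0,255),1)
    a=((proj(d,place(np.array([[0,0,0],[.03,0,0]]),q,z,tilt))-[ox,oy])*s).astype(int)
    cv2.arrowedLine(img,a[0].tolist(),a[1].tolist(),(255,0,255),1)
E
cat > m1.py <<'E'
from h import *
import json
D={c:shot(c) for c in("top","side")}
near={"tester":((341,246),(320,258)),"scope":((428,272),(350,342)),"meter":((262,231),(287,200)),"stand":((428,270),(360,345)),
"pad":((262,234),(284,207)),"case":((343,246),(319,262)),"mat":((189,251),(234,173))}
M={n:{c:getmask(n,c,np.array(near[n][i])) for i,c in enumerate(("top","side"))} for n in near}
out={}
dil=lambda m:cv2.dilate(m,np.ones((5,5)))
for n,z,t in(("mat",0,0),("case",0,0),("tester",.010,0),("meter",.010,0),("pad",0,0),("stand",0,0),("scope",.0384,25)):
    p=ray_z(D["top"],near[n][0][1],near[n][0][0],z)
    ps={}
    for key in("top","side","both"):
        V=[]
        for c in("top","side"):
            m=M[n][c]
            if m is None or key not in(c,"both"): continue
            ig=None
            if n=="pad" and M["meter"][c] is not None: ig=dil(M["meter"][c])
            if n=="stand" and M["scope"][c] is not None: m=np.maximum(m,M["scope"][c])
            if n=="case":
                m=(cv2.morphologyEx(np.maximum(m,M["tester"][c]),cv2.MORPH_CLOSE,np.ones((9,9))))
            if n=="case":
                q=out.get("case0",[p[0],p[1],0])
                ig=dil(render(D[c],[place(box(100,135,-70,70,0,32),q,0)]))
            V.append((D[c],m,ig))
        if not V: print(n,key,"none"); continue
        q,e=fit(n,V,[p[0],p[1],0],z,t)
        if n=="case": out["case0"]=list(q)
        ps[key]=q
        print(n,key,np.round([*q[:2]*1000,q[2]],1),round(e,3))
    out[n]=list(ps["both"])
json.dump(out,open("fit.json","w"))
Z={"tester":(.01,0),"meter":(.01,0),"scope":(.0384,25)}
d=D["top"];ox,oy,s=150,190,2.4
img=cv2.resize(d["image"][oy:oy+130,ox:ox+320],None,fx=s,fy=s,interpolation=cv2.INTER_CUBIC)
for n in near: wire(d,img,n,out[n],*Z.get(n,(0,0)),s,ox,oy)
d=D["side"];ox,oy=190,140
im2=cv2.resize(d["image"][oy:oy+250,ox:ox+250],None,fx=1.2,fy=1.2,interpolation=cv2.INTER_CUBIC)
im2=cv2.resize(d["image"][290:390,300:420],None,fx=2.8,fy=2.8,interpolation=cv2.INTER_CUBIC)
wire(d,im2,"scope",out["scope"],.0384,25,2.8,300,290);wire(d,im2,"stand",out["stand"],0,0,2.8,300,290)
im3=cv2.resize(d["image"][150:310,190:380],None,fx=1.75,fy=1.75,interpolation=cv2.INTER_CUBIC)
for n in("case","tester","pad","meter","mat"): wire(d,im3,n,out[n],*Z.get(n,(0,0)),1.75,190,150)
H=np.zeros((280,768,3),np.uint8);H[:,:336]=im2;H[:,340:340+im3.shape[1]]=im3[:280]
cv2.imwrite("pics/fit1.png",np.vstack([img,H]))
E
time python3 m1.py
```

```text
mat top [501.5 343.9   6.5] 0.006
mat side [502.4 341.    7.1] 0.017
mat both [502.2 343.    6.6] 0.026Traceback (most recent call last):
  File "m1.py", line 21, in <module>
    m=(cv2.morphologyEx(np.maximum(m,M["tester"][c]),cv2.MORPH_CLOSE,np.ones((9,9))))
                        ~~~~~~~~~~^^^^^^^^^^^^^^^^^^
TypeError: '>=' not supported between instances of 'float' and 'NoneType'

real	0m5.241s
user	0m2.637s
sys	0m0.508s
```

```bash
python3 - <<'E'
s=open("m1.py").read()
s=s.replace('np.maximum(m,M["tester"][c])','fillh(m)')
s=s.replace('out={}\n','''out={}
print({(n,c):None for n in M for c in M[n] if M[n][c] is None})
def fillh(m):
    cs=cv2.findContours(m.astype(np.uint8),cv2.RETR_EXTERNAL,cv2.CHAIN_APPROX_NONE)[0]
    o=np.zeros((480,640),np.uint8);cv2.drawContours(o,cs,-1,1,-1);return o.astype(np.float32)
''')
open("m1.py","w").write(s)
E
python3 m1.py
```

```text
{('scope', 'side'): None}
mat top [502.1 343.7   6.5] 0.008
mat side [502.8 339.3   7.5] 0.007
mat both [502.5 342.    7.4] 0.023
case top [ 522.9 -106.1    9.3] 0.006
case side [ 524.9 -107.4    9.2] 0.004
case both [ 523.7 -107.     9.1] 0.011
tester top [ 527.9 -100.8   22.2] 0.019
tester side [ 531.2 -101.6   22.3] 0.027
tester both [ 530.  -101.2   21. ] 0.053
meter top [562.6 129.5   5.5] 0.018
meter side [566.9 129.8   7. ] 0.062
meter both [563.9 129.5   6.3] 0.087
pad top [558.6 132.1  11.5] 0.037
pad side [561.3 136.4  12. ] 0.045
pad both [559.9 134.   11.2] 0.105
stand top [ 468.5 -349.8   -9.2] 0.006
stand side [ 470.7 -351.1   -9.5] 0.43
stand both [ 469.6 -350.8   -9.5] 0.44
scope top [ 448.  -343.1   -8.8] 0.027
scope side none
scope both [ 448.  -343.1   -8.8] 0.027
```

View pics/fit1.png

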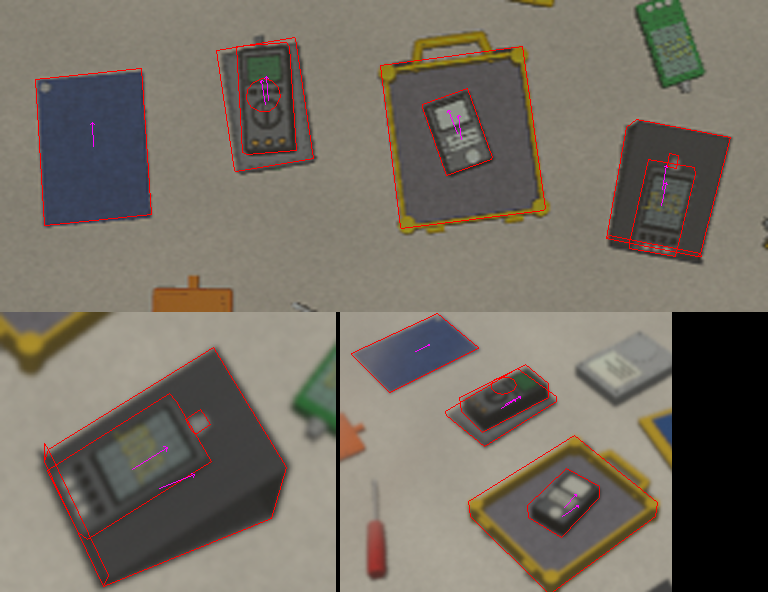

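The crop confirms the choices. The grey scope is on the stand with its connector up, and the meter is on the grey pad with its display at the far end. The tester is in the case with its screen far and is turned 12° to the case. All fits match the given sizes. Plan:
1. Meter to mat
2. Scope to pad
3. Tester to stand
4. Meter to case

```bash
cat >> h.py <<'E'
def to(x,y,z,yaw,tilt=0,start=None):
    """shift(cm), rotvec from present (or given) pose to TCP x,y,z; tool x along yaw, fingers perpendicular to plate of slope tilt"""
    s=r.get_state()
    p,R=(s["tcp_pos"],Ro.from_euler("xyz",s["eef_rot"],degrees=True)) if start is None else (np.array(start[0]),start[1])
    G=Ro.from_euler("ZY",[yaw,-tilt],degrees=True)*Ro.from_euler("x",180,degrees=True)
    t=np.array([x,y,z])
    print("shift",np.round(R.inv().apply(t-p)*100,2),"turn",np.round((R.inv()*G).as_rotvec(),3))
    return t,G
E
python3 -c "
from h import *
g=to(.564,.1295,.12,6.3)"
```

```text
shift [44.5  30.51 10.65] turn [-0.     0.    -0.578]
```

Request:
move_arm --targets '[[[44.5,30.5,10.6],[0,0,-0.578]],[[44.5,30.5,10.6],[0,0,-0.578]],[[44.5,30.5,10.6],[0,0,-0.578]],[[44.5,30.5,10.6],[0,0,-0.578]],[[44.5,30.5,10.6],[0,0,-0.578]]]' --jaw 8.76 --squeeze 20

```text
time_s: 3.32
tcp_pos: [0.4527, 0.3321, 0.1663]
eef_rot: [-180.0, -0.0, 6.4]
contact_force: [0.5, 0.2, -0.5]
gripper_width: 0.0877
gripper_force: 0.0
```

```bash
python3 -c "
from h import *
g=to(.564,.1295,.12,6.3)"
```

```text
shift [ 8.82 21.37  4.63] turn [-0.001 -0.001  0.001]
```

Request:
move_arm --targets '[[[8.8,21.4,4.6],[0,0,0]],[[8.8,21.4,4.6],[0,0,0]],[[8.8,21.4,4.6],[0,0,0]],[[8.8,21.4,4.6],[0,0,0]],[[8.8,21.4,4.6],[0,0,0]]]'

```text
time_s: 3.95
tcp_pos: [0.5635, 0.1276, 0.1193]
eef_rot: [180.0, 0.1, 6.1]
contact_force: [-0.7, 0.1, -0.6]
gripper_width: 0.0875
gripper_force: 0.0
```

```bash
python3 -c "
from h import *
g=to(.564,.1295,.018,6.3)
d=shot('side'); im=d['image'][110:260,200:400]
cv2.imwrite('pics/a.png',cv2.resize(im,None,fx=3,fy=3))"
```

```text
shift [ 0.08 -0.2  10.13] turn [ 0.001  0.002 -0.004]
```

View pics/a.png

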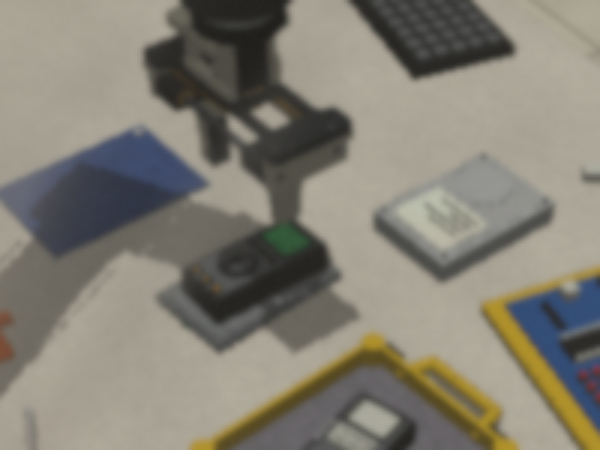

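The gripper (crop 240,150) is above the meter with a finger on either side of its width; going down.

Request:
move_arm --targets '[[[0.05,-0.1,4],[0,0,0]],[[0.05,-0.1,7.5],[0,0,0]],[[0.05,-0.1,9.2],[0,0,0]],[[0.05,-0.1,10.1],[0,0,0]],[[0.05,-0.1,10.1],[0,0,0]]]'

```text
time_s: 4.62
tcp_pos: [0.5635, 0.1322, 0.0196]
eef_rot: [180.0, -0.0, 6.4]
contact_force: [-0.6, -0.7, 0.3]
gripper_width: 0.0877
gripper_force: 0.0
```

Request:
move_arm --targets '[[[0,0,0],[0,0,0]],[[0,0,0],[0,0,0]],[[0,0,0],[0,0,0]],[[0,0,0],[0,0,0]],[[0,0,0],[0,0,0]]]' --jaw 4 --squeeze 25

```text
time_s: 5.25
tcp_pos: [0.5636, 0.1316, 0.0199]
eef_rot: [180.0, -0.0, 6.3]
contact_force: [-1.0, -2.5, 5.4]
gripper_width: 0.0597
gripper_force: 25.0
```

Request:
move_arm --targets '[[[0,0,-1.5],[0,0,0]],[[0,0,-5],[0,0,0]],[[-1,-5,-7],[0,0,0]],[[-2,-10.5,-7],[0,0,0]],[[-3,-16,-7],[0,0,0]]]'

```text
time_s: 5.88
tcp_pos: [0.5154, 0.289, 0.0905]
eef_rot: [-179.9, -0.1, 6.3]
contact_force: [1.9, 0.0, -2.9]
gripper_width: 0.0598
gripper_force: 25.0
```

Request:
move_arm --targets '[[[-0.8,-4,0],[0,0,0]],[[-0.8,-5.6,1],[0,0,0]],[[-0.8,-5.6,3.5],[0,0,0]],[[-0.8,-5.6,5.5],[0,0,0]],[[-0.8,-5.6,6.5],[0,0,0]]]'

```text
time_s: 6.5
tcp_pos: [0.5014, 0.3411, 0.023]
eef_rot: [179.9, 0.1, 6.3]
contact_force: [-0.1, -0.7, -2.6]
gripper_width: 0.0596
gripper_force: 25.0
```

Request:
move_arm --targets '[[[0,0,0.3],[0,0,0]],[[0,0,0.5],[0,0,0]],[[0,0,0.7],[0,0,0]],[[0,0,0.8],[0,0,0]],[[0,0,0.9],[0,0,0]]]'

```text
time_s: 7.12
tcp_pos: [0.5019, 0.3423, 0.0155]
eef_rot: [-180.0, -0.0, 6.3]
contact_force: [0.1, 0.7, -1.7]
gripper_width: 0.0598
gripper_force: 25.0
```

Request:
move_arm --targets '[[[0,0,0.05],[0,0,0]],[[0,0,0.1],[0,0,0]],[[0,0,0.15],[0,0,0]],[[0,0,0.2],[0,0,0]],[[0,0,0.2],[0,0,0]]]'

```text
time_s: 7.75
tcp_pos: [0.5018, 0.3422, 0.0132]
eef_rot: [180.0, 0.0, 6.3]
contact_force: [-0.1, 0.1, -2.2]
gripper_width: 0.0598
gripper_force: 25.0
```

Request:
move_arm --targets '[[[0,0,0.05],[0,0,0]],[[0,0,0.1],[0,0,0]],[[0,0,0.1],[0,0,0]]]'

```text
time_s: 8.12
tcp_pos: [0.5018, 0.3422, 0.0129]
eef_rot: [-180.0, -0.0, 6.3]
contact_force: [-1.9, -0.6, 6.4]
gripper_width: 0.0602
gripper_force: 25.0
```

Request:
move_arm --targets '[[[0,0,-0.05],[0,0,0]],[[0,0,-0.05],[0,0,0]],[[0,0,-0.05],[0,0,0]],[[0,0,-3],[0,0,0]],[[0,0,-8],[0,0,0]]]' --jaw 8.76

```text
time_s: 8.75
tcp_pos: [0.5009, 0.3411, 0.0912]
eef_rot: [179.8, 0.2, 6.3]
contact_force: [0.8, 0.7, 0.9]
gripper_width: 0.0875
gripper_force: 0.0
```

```bash
cat > g.py <<'E'
from h import *
def plate(q,z,h,start=None):
    a=np.deg2rad(q[2]); n=np.array([-np.sin(S)*np.cos(a),-np.sin(S)*np.sin(a),np.cos(S)])
    t=np.array([q[0],q[1],z])+n*h
    return to(*t,q[2],25,start)
E
python3 -c "
from g import *
q=(.448,-.3431,-8.8)
s=to(.48,0,.20,-8.8)
s=plate(q,.0384,.084)
s=plate(q,.0384,.004,s)
"
```

```text
shift [ -5.86  33.71 -10.75] turn [0.003 0.003 0.264]
shift [-16.2   66.51  -2.07] turn [-0.054  0.437  0.26 ]
shift [-0. -0.  8.] turn [0. 0. 0.]
```

Request:
move_arm --targets '[[[-8,33.5,-6],[0,0.2,0.13]],[[-8,33.5,-6],[0,0.2,0.13]],[[-8,33.5,-6],[0,0.2,0.13]],[[-8,33.5,-6],[0,0.2,0.13]],[[-8,33.5,-6],[0,0.2,0.13]]]'

```text
time_s: 9.38
tcp_pos: [0.4633, 0.0369, 0.1463]
eef_rot: [-179.2, -11.5, -1.2]
contact_force: [1.7, -1.2, -0.3]
gripper_width: 0.0875
gripper_force: 0.0
```

```bash
python3 -c "
from g import *
s=plate((.448,-.3431,-8.8),.0384,.084)
"
```

```text
shift [-4.82 37.58  1.75] turn [-0.055  0.237  0.125]
```

Request:
move_arm --targets '[[[-4.8,37.6,1.7],[-0.055,0.237,0.125]],[[-4.8,37.6,1.7],[-0.055,0.237,0.125]],[[-4.8,37.6,1.7],[-0.055,0.237,0.125]],[[-4.8,37.6,1.7],[-0.055,0.237,0.125]],[[-4.8,37.6,1.7],[-0.055,0.237,0.125]]]'

```text
time_s: 10.0
tcp_pos: [0.4322, -0.2426, 0.1327]
eef_rot: [179.9, -24.8, -8.9]
contact_force: [0.7, 0.5, 0.3]
gripper_width: 0.0875
gripper_force: 0.0
```

```bash
python3 -c "
from g import *
s=plate((.448,-.3431,-8.8),.0384,.084)
"
```

```text
shift [-1.15  9.68  1.48] turn [ 0.003  0.003 -0.002]
```

Request:
move_arm --targets '[[[-0.6,5,0.5],[0,0,0]],[[-1.15,9.7,1.5],[0,0,0]],[[-1.15,9.7,1.5],[0,0,0]],[[-1.15,9.7,1.5],[0,0,0]]]'

```text
time_s: 10.5
tcp_pos: [0.4135, -0.3373, 0.114]
eef_rot: [179.9, -24.7, -9.1]
contact_force: [0.2, 0.7, 0.2]
gripper_width: 0.0874
gripper_force: 0.0
```

```bash
python3 -c "
from g import *
s=plate((.448,-.3431,-8.8),.0384,.084);s=plate((.448,-.3431,-8.8),.0384,.004)
print(r.get_state()['tcp_pos'],r.get_state()['eef_rot'])
a=shot('side')['image'][230:390,280:440];b=shot('top')['image'][200:360,360:520]
cv2.imwrite('pics/b.png',cv2.resize(np.hstack([a,b]),None,fx=2.5,fy=2.5))"
```

```text
shift [-0.02  0.05 -0.07] turn [ 0.003  0.005 -0.004]
shift [0.02 0.02 7.93] turn [ 0.003  0.005 -0.004]
[ 0.41349701 -0.3372539   0.11396548] [179.9204387  -24.69776412  -9.06509661]
```

View pics/b.png

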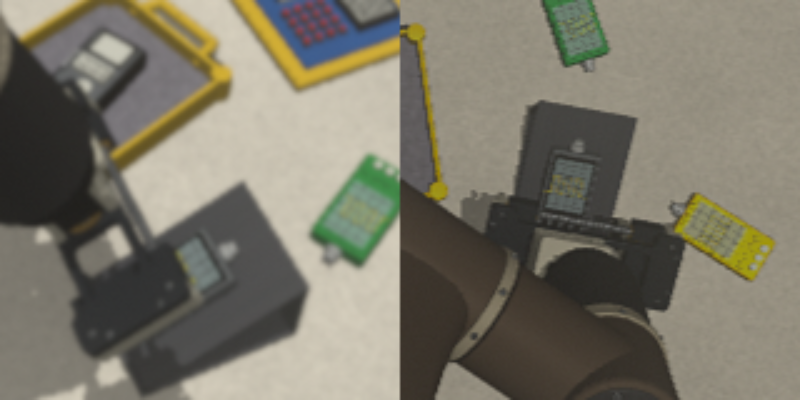

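The gripper is tilted square over the scope on the stand (left crop 150,290). The yellow look-alike at right crop (735,235) is clear of the fingers. Going down along the plate normal.

Request:
move_arm --targets '[[[0,0,3],[0,0,0]],[[0,0,5.5],[0,0,0]],[[0,0,7],[0,0,0]],[[0,0,7.7],[0,0,0]],[[0,0,7.9],[0,0,0]]]'

```text
time_s: 11.22
tcp_pos: [0.4469, -0.3412, 0.0427]
eef_rot: [179.9, -24.7, -8.9]
contact_force: [-0.2, 0.1, 0.3]
gripper_width: 0.088
gripper_force: 0.0
```

Request:
move_arm --targets '[[[0,0,0],[0,0,0]],[[0,0,0],[0,0,0]],[[0,0,0],[0,0,0]],[[0,0,0],[0,0,0]],[[0,0,0],[0,0,0]]]' --jaw 4 --squeeze 25

```text
time_s: 11.85
tcp_pos: [0.4468, -0.3416, 0.043]
eef_rot: [179.9, -24.8, -8.9]
contact_force: [-1.5, 0.9, 4.5]
gripper_width: 0.054
gripper_force: 25.0
```

```bash
python3 -c "
from g import *
s=plate((.448,-.3431,-8.8),.0384,.0)
print(r.get_state()['tcp_pos'],r.get_state()['eef_rot'])
"
```

```text
shift [-0.06  0.12  0.47] turn [ 0.003  0.004 -0.002]
[ 0.44678819 -0.34163816  0.04295754] [179.88517261 -24.76954299  -8.89757968]
```

Request:
move_arm --targets '[[[0,0,-0.5],[0,0,0]],[[0,0,-3],[0,0,0]],[[0,0,-8],[0,0,0]],[[2,-3,-10],[0,0,0]],[[2,-6,-11],[0,0,0]]]'

```text
time_s: 12.48
tcp_pos: [0.4294, -0.2776, 0.153]
eef_rot: [179.9, -24.9, -9.0]
contact_force: [-0.0, 0.2, -1.5]
gripper_width: 0.0537
gripper_force: 25.0
```

```bash
cat > m2.py <<'E'
from h import *
D={c:shot(c) for c in("top","side")}
dil=lambda m:cv2.dilate(m,np.ones((5,5)))
res=[]
V=[]
for i,c in enumerate(("top","side")):
    m=getmask("pad",c,np.array(((262,234),(284,207))[i]))
    if m is None: print(c,"none");continue
    ig=dil(render(D[c],[place(box(76,95,-20,20,0,10),(.560,.134,11.2),0)]))
    V.append((D[c],m,ig))
    print(c,fit("pad",V[-1:],[.56,.134,11],0))
print("both",fit("pad",V,[.56,.134,11],0))
to(.53,.05,.13,11.2)
to(.56,.134,.05,11.2)
E
python3 m2.py
```

```text
top (array([ 0.55720989,  0.13171395, 11.0588639 ]), np.float64(0.018119558691978455))
side (array([ 0.61705761,  0.1479539 , 20.54655757]), np.float64(0.56988924741745))
both (array([ 0.5811655 ,  0.13716607, 10.42285907]), np.float64(0.901559054851532))
shift [  3.72 -33.88   3.96] turn [ 0.077 -0.427 -0.344]
shift [  1.9  -42.65  11.91] turn [ 0.077 -0.427 -0.344]
```

Request:
move_arm --targets '[[[3.7,-33.9,4],[0.077,-0.427,-0.344]],[[3.7,-33.9,4],[0.077,-0.427,-0.344]],[[3.7,-33.9,4],[0.077,-0.427,-0.344]],[[3.7,-33.9,4],[0.077,-0.427,-0.344]],[[3.7,-33.9,4],[0.077,-0.427,-0.344]]]'

```text
time_s: 13.3
tcp_pos: [0.5226, 0.0215, 0.1299]
eef_rot: [-180.0, 0.1, 11.0]
contact_force: [1.4, -1.3, -1.3]
gripper_width: 0.0539
gripper_force: 25.0
```

```bash
python3 -c "
from g import *
to(.559,.133,.05,11.2)
"
```

```text
shift [  5.72 -10.24   7.99] turn [-0.     0.002 -0.003]
```

Request:
move_arm --targets '[[[2.5,-5,1],[0,0,-0.003]],[[5,-9,3],[0,0,-0.003]],[[5.7,-10.2,6],[0,0,-0.003]],[[5.7,-10.2,8],[0,0,-0.003]],[[5.7,-10.2,8],[0,0,-0.003]]]'

```text
time_s: 13.92
tcp_pos: [0.557, 0.1298, 0.0487]
eef_rot: [179.9, 0.3, 11.2]
contact_force: [0.3, -0.5, -1.3]
gripper_width: 0.0538
gripper_force: 25.0
```

```bash
python3 -c "
from g import *
to(.559,.133,.015,11.2)
d=shot('side');print(r.get_state()['tcp_pos'])
im=cv2.resize(d['image'][140:260,220:360],None,fx=4,fy=4,interpolation=cv2.INTER_CUBIC)
wire(d,im,'pad',(.559,.133,11.2),0,0,4,220,140);wire(d,im,'scope',(.559,.133,11.2),.045,0,4,220,140)
cv2.imwrite('pics/c.png',im)"
```

```text
shift [ 0.28 -0.28  3.36] turn [0.001 0.005 0.   ]
[0.55790796 0.1301352  0.05016467]
```

View pics/c.png

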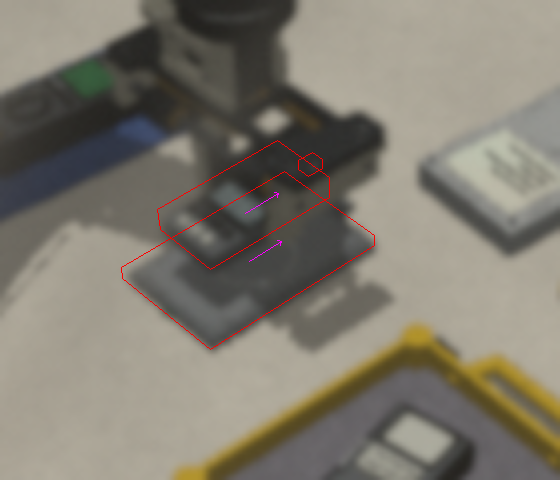

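Scope held level above the grey pad (crop 240,250), connector end away from the robot; the pad fit matches the picture. Lowering.

Request:
move_arm --targets '[[[0.25,-0.25,1],[0,0,0]],[[0.25,-0.25,2],[0,0,0]],[[0.25,-0.25,2.7],[0,0,0]],[[0.25,-0.25,3],[0,0,0]],[[0.25,-0.25,3.1],[0,0,0]]]'

```text
time_s: 14.6
tcp_pos: [0.56, 0.1339, 0.0202]
eef_rot: [180.0, 0.0, 11.3]
contact_force: [-0.1, 0.6, -1.2]
gripper_width: 0.0537
gripper_force: 25.0
```

Request:
move_arm --targets '[[[0,0,0.05],[0,0,0]],[[0,0,0.1],[0,0,0]],[[0,0,0.15],[0,0,0]],[[0,0,0.2],[0,0,0]],[[0,0,0.2],[0,0,0]]]'

```text
time_s: 15.22
tcp_pos: [0.56, 0.1339, 0.0183]
eef_rot: [180.0, -0.0, 11.3]
contact_force: [0.6, -0.2, -1.3]
gripper_width: 0.0535
gripper_force: 25.0
```

Request:
move_arm --targets '[[[0,0,0.05],[0,0,0]],[[0,0,0.1],[0,0,0]],[[0,0,0.15],[0,0,0]],[[0,0,0.2],[0,0,0]],[[0,0,0.2],[0,0,0]]]'

```text
time_s: 15.85
tcp_pos: [0.56, 0.1339, 0.0163]
eef_rot: [180.0, 0.0, 11.3]
contact_force: [-0.0, 0.4, -1.9]
gripper_width: 0.0535
gripper_force: 25.0
```

Request:
move_arm --targets '[[[0,0,0.05],[0,0,0]],[[0,0,0.1],[0,0,0]],[[0,0,0.15],[0,0,0]],[[0,0,0.15],[0,0,0]]]'

```text
time_s: 16.35
tcp_pos: [0.5601, 0.1339, 0.0149]
eef_rot: [180.0, -0.0, 11.3]
contact_force: [-0.9, 0.0, -0.6]
gripper_width: 0.0539
gripper_force: 25.0
```

Request:
move_arm --targets '[[[0,0,0.05],[0,0,0]],[[0,0,0.05],[0,0,0]]]'

```text
time_s: 16.6
tcp_pos: [0.5601, 0.134, 0.0145]
eef_rot: [180.0, -0.0, 11.3]
contact_force: [-0.1, -0.4, 1.6]
gripper_width: 0.0539
gripper_force: 25.0
```

Request:
move_arm --targets '[[[0,0,0],[0,0,0]],[[0,0,0],[0,0,0]],[[0,0,0],[0,0,0]],[[0,0,-3],[0,0,0]],[[0,0,-9],[0,0,0]]]' --jaw 8.76

```text
time_s: 17.23
tcp_pos: [0.5583, 0.133, 0.1029]
eef_rot: [179.9, 0.3, 11.3]
contact_force: [1.1, 0.2, 0.4]
gripper_width: 0.0868
gripper_force: 0.0
```

```bash
python3 -c "
from g import *
to(.529,-.101,.12,21.8)
"
```

```text
shift [-7.45 22.38 -1.62] turn [ 0.001  0.006 -0.184]
```

Request:
move_arm --targets '[[[-7.5,22.4,-1.6],[0,0,-0.187]],[[-7.5,22.4,-1.6],[0,0,-0.187]],[[-7.5,22.4,-1.6],[0,0,-0.187]],[[-7.5,22.4,-1.6],[0,0,-0.187]],[[-7.5,22.4,-1.6],[0,0,-0.187]]]'

```text
time_s: 17.85
tcp_pos: [0.5295, -0.1032, 0.1206]
eef_rot: [180.0, -0.0, 21.7]
contact_force: [0.8, 1.6, 0.3]
gripper_width: 0.0875
gripper_force: 0.0
```

```bash
cat > m3.py <<'E'
from h import *
import sys
# relation of an instrument to its place: python m3.py scope pad x y yaw z (guess)
def look(n,p,q0,z,zp,qp,near=None,cams=("top","side")):
    D={c:shot(c) for c in cams}
    for c in cams:
        o=proj(D[c],place(np.zeros((1,3)),q0,z))[0]; op=proj(D[c],place(np.zeros((1,3)),qp,zp))[0]
        m=getmask(n,c,o);mp=getmask(p,c,op)
        if m is not None: a=fit(n,[(D[c],m,None)],q0,z);print(c,n,np.round([*a[0][:2]*1000,a[0][2]],1),round(a[1],3))
        if mp is not None and m is not None:
            b=fit(p,[(D[c],mp,cv2.dilate(m,np.ones((5,5))))],qp,zp);print(c,p,np.round([*b[0][:2]*1000,b[0][2]],1),round(b[1],3))
            d=(a[0]-b[0]);t=np.deg2rad(b[0][2]);print("  rel along/across mm",np.round(1000*np.array([d[0]*np.cos(t)+d[1]*np.sin(t),-d[0]*np.sin(t)+d[1]*np.cos(t)]),1),"dyaw",round(d[2],1))
    return D
E
python3 -c "
from m3 import *
to(.529,-.101,.015,22)
D=look('scope','pad',(.56,.134,11.2),.010,0,(.558,.133,11.2))
im=[cv2.resize(D[c]['image'][y:y+100,x:x+130],None,fx=3,fy=3,interpolation=cv2.INTER_CUBIC) for c,x,y in(('top',200,185),('side',220,150))]
cv2.imwrite('pics/d.png',np.hstack(im))"
```

```text
shift [ 0.03 -0.23 10.56] turn [ 0.    -0.    -0.004]
side scope [537.7 150.6  67.2] 1.292
```

View pics/d.png

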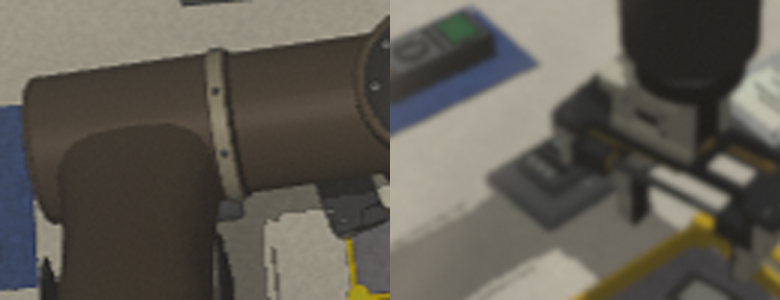

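The view of the pad is blocked by the arm (left crop), though the right crop shows the scope lying on the pad at (545,165). I will check it later. Going down on the tester.

Request:
move_arm --targets '[[[0,-0.05,4],[0,0,0]],[[0,-0.05,7.5],[0,0,0]],[[0,-0.05,9.5],[0,0,0]],[[0,-0.05,10.4],[0,0,0]],[[0,-0.05,10.5],[0,0,0]]]' --jaw 7.8

```text
time_s: 18.77
tcp_pos: [0.5301, -0.0994, 0.0151]
eef_rot: [-180.0, 0.0, 22.0]
contact_force: [-1.3, -0.6, 0.7]
gripper_width: 0.0776
gripper_force: 0.0
```

Request:
move_arm --targets '[[[0,0,0],[0,0,0]],[[0,0,0],[0,0,0]],[[0,0,0],[0,0,0]],[[0,0,0],[0,0,0]],[[0,0,0],[0,0,0]]]' --jaw 4 --squeeze 25

```text
time_s: 19.4
tcp_pos: [0.5306, -0.0999, 0.0161]
eef_rot: [180.0, -0.1, 22.0]
contact_force: [-1.3, 1.0, 5.8]
gripper_width: 0.058
gripper_force: 25.0
```

Request:
move_arm --targets '[[[0,0,-1],[0,0,0]],[[0,0,-4],[0,0,0]],[[0,0,-9],[0,0,0]],[[0,0,-13],[0,0,0]],[[0,0,-13],[0,0,0]]]'

```text
time_s: 20.02
tcp_pos: [0.5321, -0.0998, 0.1493]
eef_rot: [179.9, -0.4, 22.0]
contact_force: [0.5, 0.2, -1.6]
gripper_width: 0.0578
gripper_force: 25.0
```

```bash
python3 -c "
from g import *
q=(.4414+.003,-.3458,-9.2)
s=plate(q,.0360,.080)
D={'top':shot('top')}
m=getmask('stand','top',np.array((428,270)))
if m is not None: print(fit('stand',[(D['top'],m,None)],[.469,-.350,-9],0), m.sum())
s=plate(q,.0360,.006,s)
"
```

```text
shift [-20.26  17.76   3.98] turn [-0.119  0.418  0.536]
(array([ 0.46679291, -0.34992388, -8.06497002]), np.float64(0.01025968324393034)) 2226.0
shift [-0.  -0.   7.4] turn [0. 0. 0.]
```

Request:
move_arm --targets '[[[-20.2,17.8,1],[-0.119,0.418,0.533]],[[-20.2,17.8,1],[-0.119,0.418,0.533]],[[-20.2,17.8,1],[-0.119,0.418,0.533]],[[-20.2,17.8,1],[-0.119,0.418,0.533]],[[-20.2,17.8,1],[-0.119,0.418,0.533]]]'

```text
time_s: 20.75
tcp_pos: [0.4052, -0.3419, 0.1334]
eef_rot: [179.9, -24.5, -9.4]
contact_force: [0.4, -0.5, -0.5]
gripper_width: 0.0581
gripper_force: 25.0
```

Request:
move_arm --targets '[[[0,0,0],[0,0,0]],[[0,0,0],[0,0,0]]]'

```text
time_s: 21.0
tcp_pos: [0.4089, -0.3402, 0.1344]
eef_rot: [179.9, -24.5, -9.0]
contact_force: [0.4, 0.3, -1.8]
gripper_width: 0.0575
gripper_force: 25.0
```

```bash
python3 -c "
from g import *
q=(.4414+.003,-.3458,-8.9)
s=plate(q,.0360,.030)
"
```

```text
shift [-0.84 -0.02  7.45] turn [ 0.003  0.009 -0.002]
```

Request:
move_arm --targets '[[[-0.8,0,2.5],[0.003,0.009,0]],[[-0.8,0,5],[0.003,0.009,0]],[[-0.8,0,7],[0.003,0.009,0]],[[-0.8,0,7.4],[0.003,0.009,0]],[[-0.8,0,7.4],[0.003,0.009,0]]]'

```text
time_s: 21.62
tcp_pos: [0.4328, -0.3437, 0.0646]
eef_rot: [-180.0, -25.1, -8.9]
contact_force: [0.7, 0.5, -0.7]
gripper_width: 0.0575
gripper_force: 25.0
```

```bash
python3 -c "
from g import *
q=(.4414+.003,-.3458,-8.9)
s=plate(q,.0360,.006)
st=r.get_state();print(st['tcp_pos'],st['eef_rot'])
d=shot('side');im=cv2.resize(d['image'][290:390,290:430],None,fx=4,fy=4,interpolation=cv2.INTER_CUBIC)
wire(d,im,'stand',(.469,-.3503,-9),0,0,4,290,290)
a=np.deg2rad(-8.9);n=np.array([-np.sin(S)*np.cos(a),-np.sin(S)*np.sin(a),np.cos(S)])
o=st['tcp_pos']-n*.006
wire(d,im,'tester',(*o[:2],-8.9),o[2],25,4,290,290)
cv2.imwrite('pics/e.png',im)
"
```

```text
shift [-0.15  0.03  2.49] turn [-0.    -0.001 -0.   ]
[ 0.43283609 -0.34373087  0.06460812] [-179.99057317  -25.0697575    -8.91836367]
```

View pics/e.png

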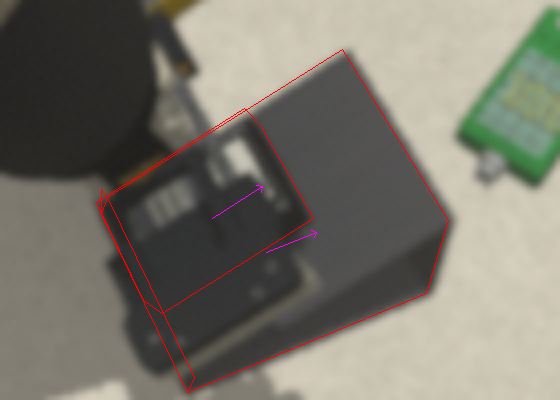

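The tester is held parallel to the plate, screen end up (crop 245,165), about 5 mm clear of the lip line. Lowering it gently.

Request:
move_arm --targets '[[[0,0,0.8],[0,0,0]],[[0,0,1.4],[0,0,0]],[[0,0,1.8],[0,0,0]],[[0,0,2],[0,0,0]],[[0,0,2.1],[0,0,0]]]'

```text
time_s: 22.3
tcp_pos: [0.4414, -0.346, 0.0456]
eef_rot: [180.0, -25.1, -9.0]
contact_force: [-0.2, 0.2, -1.2]
gripper_width: 0.0579
gripper_force: 25.0
```

Request:
move_arm --targets '[[[0,0,0.05],[0,0,0]],[[0,0,0.1],[0,0,0]],[[0,0,0.15],[0,0,0]],[[0,0,0.2],[0,0,0]],[[0,0,0.2],[0,0,0]]]'

```text
time_s: 22.92
tcp_pos: [0.4422, -0.346, 0.0439]
eef_rot: [180.0, -25.1, -9.0]
contact_force: [0.6, 1.0, -1.7]
gripper_width: 0.0578
gripper_force: 25.0
```

Request:
move_arm --targets '[[[0,0,0.05],[0,0,0]],[[0,0,0.1],[0,0,0]],[[0,0,0.15],[0,0,0]],[[0,0,0.15],[0,0,0]]]'

```text
time_s: 23.42
tcp_pos: [0.4426, -0.3461, 0.0434]
eef_rot: [180.0, -25.2, -9.0]
contact_force: [-6.1, 3.6, 11.8]
gripper_width: 0.058
gripper_force: 25.0
```

Request:
move_arm --targets '[[[0,0,-0.06],[0,0,0]],[[-0.1,0,-0.06],[0,0,0]],[[-0.2,0,-0.06],[0,0,0]],[[-0.2,0,-0.06],[0,0,0]]]'

```text
time_s: 23.92
tcp_pos: [0.4416, -0.3464, 0.043]
eef_rot: [179.9, -25.2, -9.0]
contact_force: [-1.1, 0.4, 6.0]
gripper_width: 0.0581
gripper_force: 25.0
```

Request:
move_arm --targets '[[[-0.05,0,-0.03],[0,0,0]],[[-0.1,0,-0.03],[0,0,0]],[[-0.15,0,-0.03],[0,0,0]],[[-0.15,0,-0.03],[0,0,0]]]'

```text
time_s: 24.42
tcp_pos: [0.4395, -0.3457, 0.042]
eef_rot: [180.0, -25.1, -9.0]
contact_force: [-0.8, 0.0, 2.5]
gripper_width: 0.0578
gripper_force: 25.0
```

Request:
move_arm --targets '[[[-0.05,0,0],[0,0,0]],[[-0.1,0,0],[0,0,0]],[[-0.15,0,0],[0,0,0]],[[-0.15,0,0],[0,0,0]]]'

```text
time_s: 24.92
tcp_pos: [0.438, -0.3454, 0.0413]
eef_rot: [180.0, -25.1, -9.0]
contact_force: [-0.9, 0.1, 3.9]
gripper_width: 0.0577
gripper_force: 25.0
```

Request:
move_arm --targets '[[[-0.05,0,0],[0,0,0]],[[-0.1,0,0],[0,0,0]],[[-0.15,0,0],[0,0,0]],[[-0.15,0,0],[0,0,0]]]'

```text
time_s: 25.42
tcp_pos: [0.4376, -0.3454, 0.0412]
eef_rot: [180.0, -25.2, -9.0]
contact_force: [3.5, 3.2, 4.5]
gripper_width: 0.0579
gripper_force: 25.0
```

Lip contact felt. Releasing and backing off along the normal.

Request:
move_arm --targets '[[[0.05,0,0],[0,0,0]],[[0.05,0,0],[0,0,0]],[[0.05,0,0],[0,0,0]],[[0.05,0,-2],[0,0,0]],[[0.05,0,-7],[0,0,0]]]' --jaw 8.76

```text
time_s: 26.05
tcp_pos: [0.4064, -0.3401, 0.1024]
eef_rot: [-179.9, -24.8, -9.1]
contact_force: [0.1, 0.1, 1.2]
gripper_width: 0.0873
gripper_force: 0.0
```

Request:
move_arm --targets '[[[0,-4,-5],[0,-0.1,0]],[[3,-10,-6],[0,-0.3,-0.1]],[[6,-16,-6],[0,-0.437,-0.2]],[[8,-22,-6],[0,-0.437,-0.27]],[[10,-28,-6],[0,-0.437,-0.27]]]'

```text
time_s: 26.68
tcp_pos: [0.5097, -0.0863, 0.1986]
eef_rot: [176.7, 0.6, 6.1]
contact_force: [0.2, 0.3, 1.0]
gripper_width: 0.0873
gripper_force: 0.0
```

```bash
python3 -c "
from m3 import *
print(r.get_state()['tcp_pos'],r.get_state()['eef_rot'])
to(.502,.3425,.11,6.3)
D={c:shot(c) for c in('top','side')}
for c,nr in(('top',(430,275)),('side',(345,345))):
    L=[(round(x['score'],2),np.round(x['box'])) for x in outline_of('tester',c)]
    m=getmask('tester',c,np.array(nr));
    if m is not None:
        a=fit('tester',[(D[c],m,None)],[.441,-.346,-9],.0346,25);print(c,a)
    else: print(L)
im=[cv2.resize(D[c]['image'][y:y+100,x:x+130],None,fx=3,fy=3,interpolation=cv2.INTER_CUBIC) for c,x,y in(('top',370,220),('side',290,290),('top',200,185),('side',220,150))]
cv2.imwrite('pics/f.png',np.vstack([np.hstack(im[:2]),np.hstack(im[2:])])[:600])"
```

```text
[ 0.50967007 -0.08627352  0.19858886] [176.67218186   0.58622264   6.0709775 ]
shift [  3.86 -43.16   6.33] turn [ 0.058  0.01  -0.004]
top (array([  0.43850394,  -0.34374641, -10.24108948]), np.float64(0.022021645680069923))
side (array([ 0.44037337, -0.34574143, -8.13736   ]), np.float64(0.04693595692515373))
```

View pics/f.png

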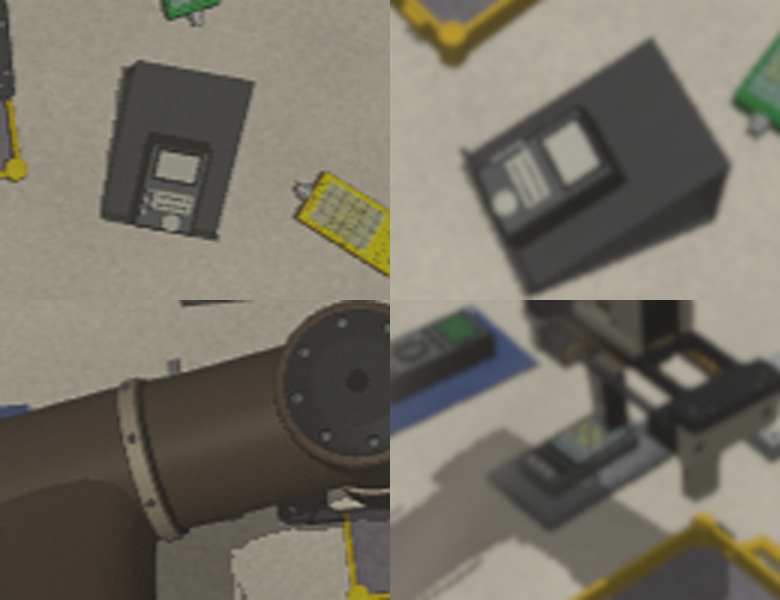

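The tester sits on the stand, screen end up, square and against the lip (crops at 175,185 and 540,175). The scope lies face up on the pad. Next, the meter on the mat.

Request:
move_arm --targets '[[[3.9,-43.2,6.3],[0.058,0.01,-0.004]],[[3.9,-43.2,6.3],[0.058,0.01,-0.004]],[[3.9,-43.2,6.3],[0.058,0.01,-0.004]],[[3.9,-43.2,6.3],[0.058,0.01,-0.004]],[[3.9,-43.2,6.3],[0.058,0.01,-0.004]]]'

```text
time_s: 27.6
tcp_pos: [0.5041, 0.2177, 0.1358]
eef_rot: [-180.0, -0.1, 6.1]
contact_force: [1.5, 0.3, 0.4]
gripper_width: 0.0875
gripper_force: 0.0
```

```bash
python3 -c "
from m3 import *
to(.5018,.3422,.08,6.3)
D=look('scope','pad',(.56,.134,11.2),.010,0,(.558,.133,11.2))
"
```

```text
shift [  1.08 -12.41   5.59] turn [-0.001 -0.001 -0.004]
top scope [558.  134.4  10. ] 0.018
top pad [557.5 127.6  10.8] 0.146
  rel along/across mm [1.7 6.6] dyaw -0.8
side scope [562.1 135.6  12.9] 0.037
side pad [560.8 134.4  11.9] 0.031
  rel along/across mm [1.5 0.9] dyaw 1.1
```

Request:
move_arm --targets '[[[0.5,-6,1],[0,0,0]],[[1.1,-12,3],[0,0,0]],[[1.1,-12.4,5.6],[0,0,0]],[[1.1,-12.4,5.6],[0,0,0]],[[1.1,-12.4,5.6],[0,0,0]]]'

```text
time_s: 28.52
tcp_pos: [0.5027, 0.3408, 0.0812]
eef_rot: [-180.0, -0.1, 6.1]
contact_force: [-0.2, -0.2, 0.2]
gripper_width: 0.0872
gripper_force: 0.0
```

```bash
python3 -c "
from m3 import *
to(.5018,.3422,.0135,6.3)
"
```

```text
shift [-0.08 -0.14  6.77] turn [-0.001 -0.002 -0.003]
```

Request:
move_arm --targets '[[[-0.05,-0.1,3],[0,0,-0.003]],[[-0.05,-0.1,5],[0,0,-0.003]],[[-0.05,-0.1,6.3],[0,0,-0.003]],[[-0.05,-0.1,6.6],[0,0,-0.003]],[[-0.05,-0.1,6.7],[0,0,-0.003]]]'

```text
time_s: 29.15
tcp_pos: [0.5018, 0.3433, 0.0139]
eef_rot: [-179.9, -0.1, 6.4]
contact_force: [0.2, -1.0, 0.7]
gripper_width: 0.0876
gripper_force: 0.0
```

Request:
move_arm --targets '[[[0,0,0],[0,0,0]],[[0,0,0],[0,0,0]],[[0,0,0],[0,0,0]],[[0,0,0],[0,0,0]],[[0,0,0],[0,0,0]]]' --jaw 4 --squeeze 25

```text
time_s: 29.78
tcp_pos: [0.5013, 0.3431, 0.0133]
eef_rot: [-180.0, -0.1, 6.4]
contact_force: [-0.6, -1.0, 2.3]
gripper_width: 0.0597
gripper_force: 25.0
```

Request:
move_arm --targets '[[[0,0,-1],[0,0,0]],[[0,0,-4],[0,0,0]],[[0,0,-8],[0,0,0]],[[0,2,-13],[0,0,0]],[[0,7,-14],[0,0,0]]]'

```text
time_s: 30.4
tcp_pos: [0.5106, 0.2755, 0.1572]
eef_rot: [-179.7, -0.4, 6.6]
contact_force: [1.1, 0.1, -2.6]
gripper_width: 0.0596
gripper_force: 25.0
```

```bash
python3 -c "
from m3 import *
to(.523,-.1065,.14,9.2)
"
```

```text
shift [-3.14 38.1   1.53] turn [-0.004 -0.007 -0.046]
```

Request:
move_arm --targets '[[[-3.1,38.1,1],[-0.004,-0.007,-0.046]],[[-3.1,38.1,1],[-0.004,-0.007,-0.046]],[[-3.1,38.1,1],[-0.004,-0.007,-0.046]],[[-3.1,38.1,1],[-0.004,-0.007,-0.046]],[[-3.1,38.1,1],[-0.004,-0.007,-0.046]]]'

```text
time_s: 31.02
tcp_pos: [0.5181, -0.0406, 0.1452]
eef_rot: [179.8, 0.3, 9.0]
contact_force: [1.0, -0.3, -2.1]
gripper_width: 0.06
gripper_force: 25.0
```

```bash
python3 -c "
from m3 import *
to(.5235,-.1067,.08,9.2)
"
```

```text
shift [-0.47  6.59  6.54] turn [ 0.003  0.005 -0.003]
```

Request:
move_arm --targets '[[[-0.3,4,1],[0,0,0]],[[-0.5,6.4,3],[0,0,0]],[[-0.5,6.4,6.5],[0,0,0]],[[-0.5,6.4,6.5],[0,0,0]],[[-0.5,6.4,6.5],[0,0,0]]]'

```text
time_s: 31.65
tcp_pos: [0.5239, -0.1028, 0.0811]
eef_rot: [179.8, 0.3, 9.1]
contact_force: [0.8, 0.3, -1.5]
gripper_width: 0.0601
gripper_force: 25.0
```

```bash
python3 -c "
from m3 import *
to(.5235,-.1067,.03,9.2)
D=look('meter','case',(.5235,-.1067,9.2),r.get_state()['tcp_pos'][2]-.0102,0,(.5235,-.1067,9.2),cams=('side',))
d=D['side'];im=cv2.resize(d['image'][190:320,240:400],None,fx=4,fy=4,interpolation=cv2.INTER_CUBIC)
wire(d,im,'case',(.5235,-.1067,9.2),0,0,4,240,190);wire(d,im,'meter',(.5235,-.1067,9.2),.070,0,4,240,190)
cv2.imwrite('pics/g.png',im)
"
```

```text
shift [-0.07  0.36  5.11] turn [ 0.004  0.005 -0.002]
side meter [506.3 -81.9  61.1] 0.733
side case [ 523.6 -107.5   10.3] 0.147
  rel along/across mm [-12.4  28.3] dyaw 50.7
```

View pics/g.png

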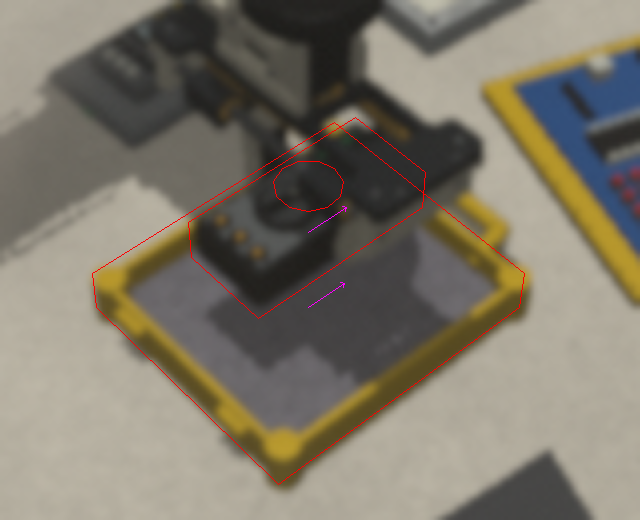

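The meter is held level over the case interior (crop 290,220), lengthwise with the jacks towards the robot, within a few mm of the prediction. Lowering.

Request:
move_arm --targets '[[[-0.05,0.3,2],[0.003,0.004,0]],[[-0.05,0.3,3.8],[0.003,0.004,0]],[[-0.05,0.3,5],[0.003,0.004,0]],[[-0.05,0.3,5.5],[0.003,0.004,0]],[[-0.05,0.3,5.6],[0.003,0.004,0]]]'

```text
time_s: 32.42
tcp_pos: [0.5231, -0.1062, 0.0241]
eef_rot: [180.0, 0.1, 9.0]
contact_force: [-0.2, 1.1, -1.5]
gripper_width: 0.0597
gripper_force: 25.0
```

Request:
move_arm --targets '[[[0,0,0.05],[0,0,0]],[[0,0,0.1],[0,0,0]],[[0,0,0.15],[0,0,0]],[[0,0,0.2],[0,0,0]],[[0,0,0.2],[0,0,0]]]'

```text
time_s: 33.05
tcp_pos: [0.5228, -0.1064, 0.0219]
eef_rot: [180.0, 0.1, 9.0]
contact_force: [-0.7, -0.1, -2.3]
gripper_width: 0.0597
gripper_force: 25.0
```

Request:
move_arm --targets '[[[0,0,0.05],[0,0,0]],[[0,0,0.1],[0,0,0]],[[0,0,0.15],[0,0,0]],[[0,0,0.15],[0,0,0]]]'

```text
time_s: 33.55
tcp_pos: [0.5228, -0.1064, 0.0204]
eef_rot: [180.0, 0.1, 9.0]
contact_force: [-0.1, 0.6, -0.6]
gripper_width: 0.0596
gripper_force: 25.0
```

Request:
move_arm --targets '[[[0,0,0.05],[0,0,0]],[[0,0,0.05],[0,0,0]],[[0,0,0.05],[0,0,0]]]'

```text
time_s: 33.92
tcp_pos: [0.5228, -0.1064, 0.0202]
eef_rot: [180.0, 0.1, 9.0]
contact_force: [-2.8, 0.7, 5.8]
gripper_width: 0.0598
gripper_force: 25.0
```

Request:
move_arm --targets '[[[0,0,0],[0,0,0]],[[0,0,0],[0,0,0]],[[0,0,0],[0,0,0]],[[0,0,-2],[0,0,0]],[[0,0,-7],[0,0,0]]]' --jaw 8.76

```text
time_s: 34.55
tcp_pos: [0.5212, -0.1065, 0.0885]
eef_rot: [180.0, 0.4, 9.0]
contact_force: [0.9, 0.2, 0.8]
gripper_width: 0.0875
gripper_force: 0.0
```

Request:
move_arm --targets '[[[0,0,-6],[0,0,0]],[[-4,-6,-10],[0,0,0]],[[-8,-12,-12],[0,0,0]],[[-12,-18,-12],[0,0,0]],[[-12,-24,-12],[0,0,0]]]'

```text
time_s: 35.17
tcp_pos: [0.3783, 0.0815, 0.2095]
eef_rot: [-179.9, -0.0, 8.9]
contact_force: [1.6, 1.0, -0.2]
gripper_width: 0.0873
gripper_force: 0.0
```

Request:
move_arm --targets '[[[0,-6,0],[0,0,0]],[[0,-12,0],[0,0,0]],[[0,-18,0],[0,0,0]],[[0,-24,0],[0,0,0]],[[0,-30,0],[0,0,0]]]'

```text
time_s: 35.8
tcp_pos: [0.332, 0.3793, 0.2087]
eef_rot: [-180.0, 0.1, 9.1]
contact_force: [1.0, 0.3, -0.1]
gripper_width: 0.0872
gripper_force: 0.0
```

```bash
python3 -c "
from m3 import *
print(r.get_state()['tcp_pos'])
D=look('meter','case',(.5235,-.1067,9.2),.010,0,(.5235,-.1067,9.2))
D=look('scope','pad',(.56,.134,11.2),.010,0,(.558,.133,11.2))
d=D['top'];im=cv2.resize(d['image'][120:310,200:470],None,fx=2.9,fy=2.9,interpolation=cv2.INTER_CUBIC)
cv2.imwrite('pics/h.png',im[:600,:800])
"
```

```text
[0.33200297 0.37926994 0.20872306]
side meter [ 525.2 -104.9   10.8] 0.087
side case [ 526.5 -106.6    9.6] 0.034
  rel along/across mm [-1.   1.9] dyaw 1.3
top scope [557.6 134.4  11.9] 0.035
top pad [557.2 131.7  10.8] 0.028
  rel along/across mm [0.8 2.7] dyaw 1.1
```

View pics/h.png

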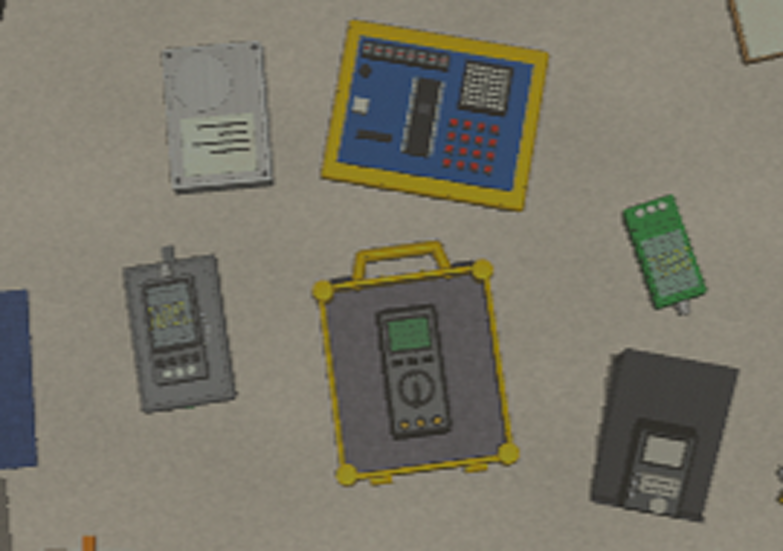

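All three are in place: the scope in the middle of the pad (crop 172,330), the meter in the middle of the case (415,372), and the tester on the stand against the lip (660,470). The drive and trainer are where they were. Handing in.

```bash
python3 -c "
from plant import r
print(r.close_job())"
```

```text
the job is handed in; nothing more can be done
None
```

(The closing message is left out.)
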